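Lock a work rest with its second nut

TASK

Two threaded work rests are screwed to the bench, each with a small hexagon nut and a larger hexagon lock nut above it. On one of them the lock nut has been left standing clear above the small nut: turn it clockwise down the stud until it meets the small nut, then tighten it against that nut to about 0.6 newton metres, firmly locked but not overtightened, and let go. Leave the other rest, already locked, and the things lying about as they are.

Things in the scene. Friction and masses are not known exactly. Their poses are not given: they have to be found in the camera images.
- open_post: The work rest to be locked, fixed to the bench and upright: round steel foot of 72 mm diameter and 24 mm height, above it a 20 mm threaded stud up to 108 mm. Round the stud sits a small hexagon nut (34 mm across corners, 16 mm thick, top face 64 mm above the bench) that cannot turn. Origin: centre of the foot's underside, on the stud's axis, z up. It may stand left or right of the other rest
- open_hex_top (a point): Centre of the top face of the small hexagon nut on that rest, on the stud's axis; fixed
- lock_nut: Large hexagon lock nut of that rest: 40 mm across flats, 46 mm across corners, 16 mm thick. Origin: centre of its underside, on the axis, z up; its six flats face along its x axis and every 60 degrees from there. Starts 2.3 to 3.4 mm above the small nut. Clockwise from above (negative about z) lowers it 6 mm a turn. It turns with less than 0.2 N m until it meets the small nut
- lock_nut_mid (a point): Centre of the lock nut, on the axis, 8 mm above its underside: a good height to grip its flats
- done_post: The other work rest, of the same shape and size, whose lock nut is already tight on its small nut; leave it alone. Origin: centre of the foot's underside
- done_nut_mid (a point): Centre of the other rest's lock nut, 72 mm above the bench
- done_nut (a joint): Angle of the other rest's lock nut, rad, 0 at the start; it stays put unless turned hard
- cutters: Side cutters with red grips lying on the bench, 58x140x13 mm; bystander, origin centre of underside
- driver: Yellow screwdriver lying on the bench, 190 mm long, 26 mm thick; bystander, origin centre of underside
- cell_red: Small cylindrical cell with a red end, lying, 21x43x20 mm; bystander, origin centre of underside
- tray_a: Clear plastic tray, 44x122x23 mm; bystander, origin centre of underside
- cell_white: White wrapped cell with leads, lying, 43x62x22 mm; bystander, origin centre of underside
- cap_hex: White hexagonal nylon cap, 26x29x9 mm; bystander, origin centre of underside
- open_post_hex: The small hexagon nut of the rest to be locked, fixed. Origin: centre of its underside, 48 mm above the bench. Once the lock nut bears on it the moment climbs steeply (with give in the fingers, 0.6 N m within some 0.15 to 0.5 rad of wrist turn): 9 mN m per N of clamping force, plus or minus thread friction of 0.18 N m. Let go, the lock nut springs back slightly and friction keeps about 20 to 30 N
There are look-alikes about, which are no part of the job. What is shaped like the open_post but brown or green is not meant.

How it is judged:
By the outcome, as a careful person would: the job done as asked, in the order asked, and still so for the second after the job is handed in, with the robot touching nothing.
It also fails if it takes over 72 s, if anything falls off the work surface, if the arm or the gripper's body presses on something with over 40 N, if the wrist force passes 120 N, or if a joint passes its speed limit or range.

ROBOT

A 6-joint arm with a two-finger parallel gripper is mounted at the origin on a cart in front of the work surface, level with it; the furniture and walls round the work are solid. World frame = base frame: x ahead of the robot, y to its left, z up, the work surface at z = 0. Lengths are in m, angles in rad, forces in N, time in s.
With the tool pointing down it reaches from about 0.35 to 0.975 m from the base axis. Payload 4.9 kg.
Tool frame: the origin (TCP) lies at the centre of the arm's flange, where the gripper is bolted on; the fingertips stand 173 mm ahead of it and the grasp point (between the pads) lies 155 mm ahead of it; z points along the fingers, y is the line along which they close (so a half turn about z gives the same grasp; the last joint's range is limited). The gripper opens to 85 mm and grips with 20 to 120 N. Pads are 22 mm wide; open, the fingers measure 114 mm over their backs; the gripper's body (76 mm by 85 mm) begins 54 mm behind the grasp point. The pads swing forward as they close: fully open they stand 13 mm farther back than shut.
Start: joints at [-1.421, 0.053, 1.613, -0, 1.476, -0.119], TCP at [0.166, -0.603, 0.405] pointing down, gripper open.
Joint ranges: [-3.01, 3.01], [-1.01, 2.22], [0.06, 2.58], [-1.02, 4.17], [0.09, 2.62], [-3.14, 3.14]. Speed limits (rad/s): [2.57, 2.57, 3.14, 3.14, 3.14, 3.14].

INTERFACE

Orientations are given as a 3x3 rotation matrix whose columns are the frame's x, y, z axes.
In Python, from station import ctrl, read_camera, models gives the robot as it stands.
- The arm moves only by the tool carry_out, never from a script. Its argument "targets" is a list of rows, each an object with "translation": the shift along the tool's x, y, z in m, a list of three; "spin": the turn about the tool's z in rad. A call has 1 to 8 rows; each row shifts and turns the commanded pose from where the row before left it, along the tool's axes as they then stand; what a row does not reach is not made up. A row lasts 1/12 s, in which the tool goes at most 41.7 mm and 7.16 degrees, less where a joint would pass 70% of its speed; a pose out of reach is approached as far as the arm can. A call with a gripper value outside its range is refused whole. "gripper" is the opening, from -1 (shut) to 1 (fully open), set as the call begins (left out, the last holds). The fingers move at their own pace and stop on an object; "grip_force" is the grip in N (left out, the last holds). Time passes only in rows, so rows that do not move let the fingers close. It gives the time, the measured TCP pose, the force, the opening and the grip force at its end, in the units of the state.
- ctrl.observe(): the state, without advancing time (a new reading comes with each control period).
- read_camera(name): name is "scene" or "side" or "wrist"; returns a dict with "image" (400x640x3 uint8, red, green, blue), "camera_matrix" (3x3 intrinsics, pixels), "k1" (the pictures are not rectified: a ray, as slopes to the right and down, at radius r is drawn at 1 + k1 r^2 times it, then the intrinsics apply), "R" (3x3) and "t" (3): a world point X has camera coordinates R X + t; the wrist camera has in their place "tool_from_camera" (4x4, takes a point from camera to tool coordinates, whose origin is the TCP and whose axes are the flange's). Camera axes: x right, y down, z forward; pixel columns grow to the right and rows downward; lengths in m; the calibration is good to about 2 mm. A picture is of the moment at which its call begins: read the wrist's pose just before it. There is no depth.
- ctrl.job_done(): hands the job in; it is judged then, once.
Trained networks look in a picture, given as the dict that the camera call returned (one of the last four; its "shot" number tells which), for a name from the list of things; names that differ only in an ending like _2 or _b are one class to them, and where a whole thing is asked for, a point or a joint stands for the part that bears it (a point fixed in the world has none). Each returns a list of dicts, best first, with "p" (0 to 1); they miss things now and then, are a little off and sometimes report something else, mostly with a low value. They report only what shows in the picture. A call takes as long as a camera call. They do not tell look-alikes from the thing itself.
- models.look_for(picture, query): "extent" ([left, top, width, height] in pixels, round what is visible of it).
- models.mark_of(picture, query): "position" ([column, row] in pixels: a listed point, or the origin of a listed thing).
The state is a dict: "t": time; "joint_positions": joint angles; "qvel": joint speeds; "tau": joint torques, N m; "tcp_pos": TCP position; "ee_rot": TCP orientation; "wrist_force": force on the tool from outside, world axes, zero at the start; "torque": the same for the moment, N m; "width": finger opening in m; "gripper_force": force on a finger pad.
Only numpy, scipy, OpenCV 4.12 (cv2) and the standard library are available. Lean on these libraries where they do the work, as an engineer would, in place of code of your own. Each camera call takes 0.05 s, during which the arm holds its last target. There are 200 camera calls.

## Working session

There is one attempt and no reset: what is moved stays moved. The work goes in short steps, Python scripts to look and compute and a tool call to move; the robot and the scene stay as the last step left them, time stands still between calls to the robot, and variables do not carry over. Pictures are saved under pics/ and viewed, at most 10 in all, crops included, and the job is handed in when it is done.

Besides the shell and the picture viewer there is one more tool, called after "Emit:" as name(argument=value, ...), one argument or row to a line, values as JSON. carry_out: Moves the arm, as the interface text tells. Its arguments: {"type":"object","properties":{"targets":{"type":"array"},"gripper":{"type":"number"},"grip_force":{"type":"number"}},"required":["targets"]}

```bash
mkdir -p pics
cat > h.py <<'E'
import numpy as np,cv2
from station import ctrl,read_camera,models
def save(p,n): cv2.imwrite('pics/'+n,p['image'][:,:,::-1])
def ext(p,s=None):
    if 'R' in p: return np.array(p['R']),np.array(p['t'])
    T=np.array(p['tool_from_camera']);W=np.eye(4);W[:3,:3]=s['ee_rot'];W[:3,3]=s['tcp_pos']
    M=np.linalg.inv(W@T);return M[:3,:3],M[:3,3]
def ray(p,uv,s=None):
    R,t=ext(p,s);K=np.array(p['camera_matrix'])
    n=cv2.undistortPoints(np.array([[uv]],float),K,np.array([p['k1'],0,0,0.]))[0,0]
    d=R.T@np.array([n[0],n[1],1]);return -R.T@t,d/np.linalg.norm(d)
def onz(p,uv,z,s=None):
    o,d=ray(p,uv,s);return o+d*(z-o[2])/d[2]
def proj(p,X,s=None):
    R,t=ext(p,s);c=np.atleast_2d(X)@R.T+t
    return cv2.projectPoints(c,np.zeros(3),np.zeros(3),np.array(p['camera_matrix']),np.array([p['k1'],0,0,0.]))[0][:,0]
def tri(rs):
    A=0;b=0
    for o,d in rs:
        P=np.eye(3)-np.outer(d,d);A=A+P;b=b+P@o
    return np.linalg.solve(A,b)
E
python3 - <<'E'
from h import *
np.set_printoptions(precision=4,suppress=True)
s=ctrl.observe();print(s)
for n in ['scene','side','wrist']:
    p=read_camera(n);save(p,n+'0.png')
    for q,z in [('lock_nut_mid',.0745),('open_hex_top',.064),('done_nut_mid',.072)]:
        for m in models.mark_of(p,q)[:4]: print(n,q,round(m['p'],2),np.round(m['position'],1),onz(p,m['position'],z,s))
E
python3 -c "
import cv2,numpy as np
a=[cv2.imread('pics/%s0.png'%n) for n in ('scene','side')]
cv2.imwrite('pics/both.png',cv2.resize(np.vstack(a),(480,600)))"
```

```text
{'t': 0.0, 'joint_positions': array([-1.421 ,  0.0534,  1.6143, -0.    ,  1.476 , -0.119 ]), 'qvel': array([-0.0002, -0.001 , -0.0007,  0.0015, -0.0006,  0.0001]), 'tau': array([  0.    , -39.3683, -37.0175,  -0.0001,   0.0071,   0.    ]), 'tcp_pos': array([ 0.166 , -0.6023,  0.4034]), 'ee_rot': array([[ 0.9641,  0.2656, -0.0003],
       [ 0.2656, -0.9641,  0.002 ],
       [ 0.0002, -0.0021, -1.    ]]), 'wrist_force': array([ 0.5711,  0.0685, -0.6797]), 'torque': array([ 0.0352,  0.0743, -0.0563]), 'gripper_force': 0.0, 'width': 0.08536400627302125}
scene lock_nut_mid 0.62 [351.4 303.1] [ 0.4721 -0.1426  0.0745]
scene lock_nut_mid 0.6 [364.3 245.7] [ 0.5655 -0.0404  0.0745]
scene lock_nut_mid 0.56 [306.1 264.1] [ 0.4401 -0.0271  0.0745]
scene open_hex_top 0.93 [360.7 244.4] [ 0.5665 -0.0269  0.064 ]
scene open_hex_top 0.81 [307.4 264.3] [ 0.4458 -0.0213  0.064 ]
scene open_hex_top 0.59 [352.5 305.5] [ 0.4754 -0.1423  0.064 ]
scene done_nut_mid 0.6 [312.8 179.3] [0.571  0.1947 0.072 ]
side lock_nut_mid 0.7 [362.9 165.4] [ 0.4473 -0.0196  0.0745]
side lock_nut_mid 0.6 [352.2 142.4] [ 0.4742 -0.1372  0.0745]
side lock_nut_mid 0.44 [318.2 161.2] [ 0.5657 -0.0368  0.0745]
side open_hex_top 0.7 [351.6 146.1] [ 0.4757 -0.1343  0.064 ]
side open_hex_top 0.69 [317.5 167.1] [ 0.5671 -0.0243  0.064 ]
side open_hex_top 0.67 [361.5 168.7] [ 0.4505 -0.0197  0.064 ]
side done_nut_mid 0.7 [319.8 159.2] [ 0.5622 -0.0507  0.072 ]
side done_nut_mid 0.56 [308.8 222.9] [0.5733 0.2094 0.072 ]
```

View pics/scene0.png

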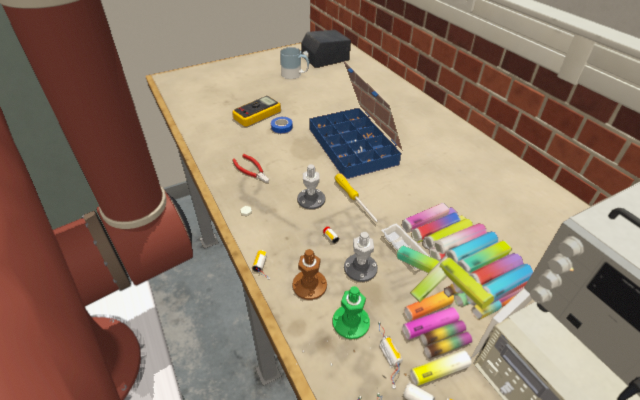

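View pics/side0.png

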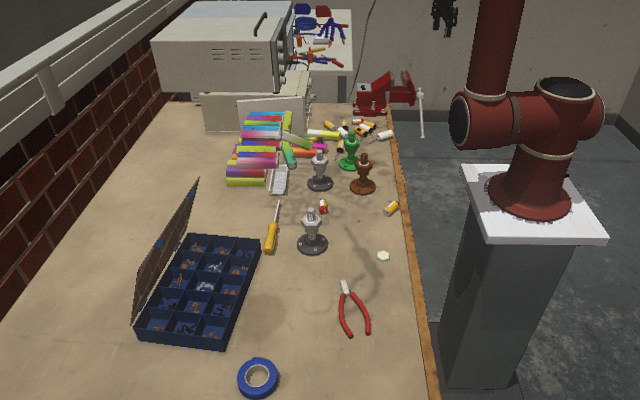

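The two steel rests are at about scene (361,255) and (312,185), and side (319,170) and (311,225). The brown and green posts are look-alikes. I'll zoom in on both steel rests.

Run:
```python
from h import *
np.set_printoptions(precision=4,suppress=True)
a=cv2.imread('pics/scene0.png');b=cv2.imread('pics/side0.png')
c=lambda i,x,y:cv2.resize(i[y-30:y+30,x-30:x+30],(300,300),interpolation=cv2.INTER_CUBIC)
cv2.imwrite('pics/crop.png',np.vstack([np.hstack([c(a,361,252),c(a,312,185)]),np.hstack([c(b,319,170),c(b,311,228)])]))
p=read_camera('wrist');print(np.array(p['tool_from_camera']),p['camera_matrix'])
```

```text
[[ 0.0002 -0.9508 -0.3097  0.0793]
 [ 1.      0.      0.0004  0.0002]
 [-0.0004 -0.3097  0.9508  0.0309]
 [ 0.      0.      0.      1.    ]] [[355.3406   0.     321.6796]
 [  0.     355.3406 204.4894]
 [  0.       0.       1.    ]]
```

View pics/crop.png

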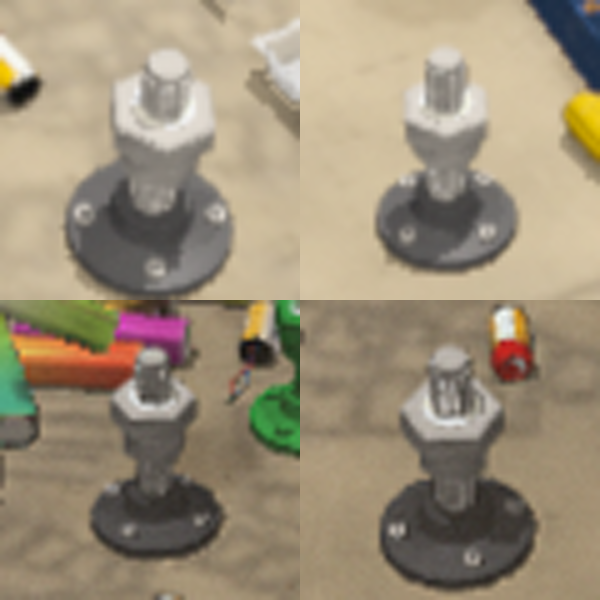

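Emit:
carry_out(
  targets=[
    {"translation": [0.023,-0.029,0],"spin": 0},
    {"translation": [0.023,-0.029,0],"spin": 0},
    {"translation": [0.023,-0.029,0],"spin": 0},
    {"translation": [0.023,-0.029,0],"spin": 0},
    {"translation": [0.023,-0.029,0],"spin": 0},
    {"translation": [0.023,-0.029,0],"spin": 0},
    {"translation": [0.023,-0.029,0],"spin": 0},
    {"translation": [0.023,-0.029,0],"spin": 0},
  ],
)

```text
t: 1.32
tcp_pos: [0.282, -0.3283, 0.4048]
ee_rot: [[0.964, 0.265, 0.0], [0.265, -0.964, -0.0], [0.0, 0.001, -1.0]]
wrist_force: [0.1, -0.1, 0.6]
width: 0.0856
gripper_force: 0.0
```

Emit:
carry_out(
  targets=[
    {"translation": [0.023,-0.029,0],"spin": 0},
    {"translation": [0.023,-0.029,0],"spin": 0},
    {"translation": [0.023,-0.029,0],"spin": 0},
    {"translation": [0.023,-0.029,0],"spin": 0},
    {"translation": [0.023,-0.029,0],"spin": 0},
    {"translation": [0.023,-0.029,0],"spin": 0},
    {"translation": [0.023,-0.029,0],"spin": 0},
    {"translation": [0.023,-0.029,0],"spin": 0},
  ],
)

```text
t: 1.98
tcp_pos: [0.3977, -0.0556, 0.4052]
ee_rot: [[0.964, 0.266, 0.002], [0.266, -0.964, -0.001], [0.001, 0.001, -1.0]]
wrist_force: [0.5, 1.2, 1.2]
width: 0.0854
gripper_force: 0.0
```

Emit:
carry_out(
  targets=[
    {"translation": [0.023,-0.029,0.01],"spin": 0},
    {"translation": [0.023,-0.029,0.01],"spin": 0},
    {"translation": [0.023,-0.029,0.01],"spin": 0},
    {"translation": [0.023,-0.029,0.01],"spin": 0},
    {"translation": [0,0,0],"spin": -0.12},
    {"translation": [0,0,0],"spin": -0.12},
    {"translation": [0,0,0],"spin": -0.12},
    {"translation": [0,0,0],"spin": -0.12},
  ],
)

```text
t: 2.65
tcp_pos: [0.4555, 0.0793, 0.3647]
ee_rot: [[0.728, 0.686, -0.0], [0.686, -0.728, -0.0], [-0.0, -0.0, -1.0]]
wrist_force: [-0.5, -0.2, -0.8]
width: 0.0852
gripper_force: 0.0
```

Emit:
carry_out(
  targets=[
    {"translation": [0,0,0],"spin": -0.12},
    {"translation": [0,0,0],"spin": -0.12},
    {"translation": [0,0,0],"spin": -0.12},
    {"translation": [0,0,0],"spin": -0.12},
    {"translation": [0,0,0],"spin": -0.12},
    {"translation": [0,0,0],"spin": -0.12},
    {"translation": [0,0,0],"spin": -0.12},
    {"translation": [0,0,0],"spin": -0.12},
  ],
)

```text
t: 3.32
tcp_pos: [0.4554, 0.0788, 0.3649]
ee_rot: [[-0.143, 0.99, 0.0], [0.99, 0.143, 0.0], [-0.0, 0.0, -1.0]]
wrist_force: [0.4, 0.1, 0.6]
width: 0.0852
gripper_force: 0.0
```

Emit:
carry_out(
  targets=[
    {"translation": [0,0,0],"spin": -0.12},
    {"translation": [0,0,0],"spin": -0.12},
    {"translation": [0,0,0],"spin": -0.12},
    {"translation": [0,0,0],"spin": -0.12},
    {"translation": [0,0,0],"spin": -0.12},
    {"translation": [0,0,0],"spin": -0.12},
    {"translation": [0,0,0],"spin": -0.12},
    {"translation": [0,0,0],"spin": -0.12},
  ],
)

```text
t: 3.98
tcp_pos: [0.4554, 0.0788, 0.3649]
ee_rot: [[-0.893, 0.45, 0.0], [0.45, 0.893, -0.0], [-0.0, 0.0, -1.0]]
wrist_force: [-0.3, 0.7, -0.5]
width: 0.0856
gripper_force: 0.0
```

Emit:
carry_out(
  targets=[
    {"translation": [0,0,0],"spin": -0.12},
    {"translation": [0,0,0],"spin": -0.12},
    {"translation": [0,0,0],"spin": -0.12},
    {"translation": [0,0,0],"spin": -0.12},
    {"translation": [0,0,0],"spin": 0},
    {"translation": [0,0,0],"spin": 0},
  ],
)

```text
t: 4.48
tcp_pos: [0.4554, 0.0788, 0.3648]
ee_rot: [[-1.0, -0.004, 0.0], [-0.004, 1.0, 0.0], [-0.0, 0.0, -1.0]]
wrist_force: [-0.5, 0.2, -0.2]
width: 0.0854
gripper_force: 0.0
```

Run:
```python
from h import *
np.set_printoptions(precision=4,suppress=True)
s=ctrl.observe();print(s['t'],s['tcp_pos'],s['joint_positions'],s['ee_rot'])
p=read_camera('wrist');save(p,'w1.png')
for q,z in [('lock_nut_mid',.0745),('open_hex_top',.064),('done_nut_mid',.072),('open_post',0)]:
    for m in models.mark_of(p,q)[:4]: print(q,round(m['p'],2),np.round(m['position'],1),onz(p,m['position'],z,s))
```

```text
4.4833 [0.4554 0.0788 0.3648] [ 0.0101 -0.3273  2.0229  0.      1.4458 -1.5649] [[-1.     -0.0042  0.0002]
 [-0.0042  1.      0.    ]
 [-0.0002  0.     -1.    ]]
lock_nut_mid 0.78 [185.8 183.2] [ 0.444  -0.0247  0.0745]
lock_nut_mid 0.68 [ 55.5 221.6] [ 0.476  -0.1365  0.0745]
open_hex_top 0.86 [187.4 182. ] [ 0.4457 -0.0275  0.064 ]
open_hex_top 0.7 [ 62.8 218.7] [ 0.4773 -0.138   0.064 ]
done_nut_mid 0.32 [208.9 274.6] [ 0.5232 -0.0154  0.072 ]
open_post 0.71 [208.8 276.7] [ 0.566  -0.0415  0.    ]
open_post 0.67 [212.  166.7] [ 0.4469 -0.027   0.    ]
open_post 0.62 [106.3 192.2] [ 0.4726 -0.1366  0.    ]
```

View pics/w1.png

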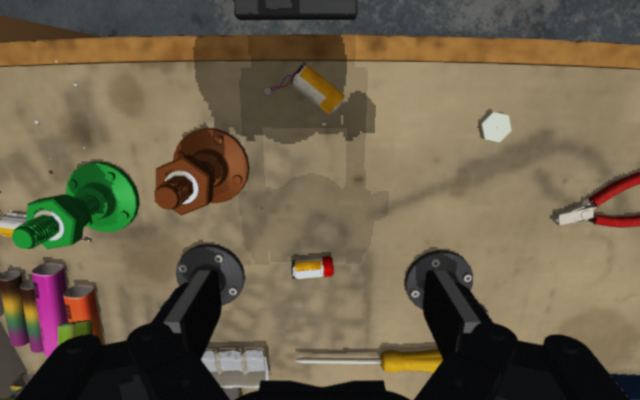

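The picture shows the fingers hiding the tops of both steel posts; their feet are at (210,275) and (439,283). I'll drop between the two posts so both show at the picture's edges.

Emit:
carry_out(
  targets=[
    {"translation": [-0.018,0,0.013],"spin": 0},
    {"translation": [-0.018,0,0.013],"spin": 0},
    {"translation": [-0.018,0,0.013],"spin": 0},
    {"translation": [-0.018,0,0.013],"spin": 0},
    {"translation": [-0.018,0,0.013],"spin": 0},
    {"translation": [-0.018,0,0.013],"spin": 0},
    {"translation": [-0.018,0,0.013],"spin": 0},
    {"translation": [-0.018,0,0.013],"spin": 0},
  ],
)

```text
t: 5.4
tcp_pos: [0.6003, 0.0798, 0.2598]
ee_rot: [[-1.0, -0.006, -0.0], [-0.006, 1.0, 0.0], [0.0, 0.0, -1.0]]
wrist_force: [0.3, 0.2, -0.9]
width: 0.086
gripper_force: 0.0
```

Emit:
carry_out(
  targets=[
    {"translation": [0,0,0],"spin": 0},
    {"translation": [0,0,0],"spin": 0},
  ],
)

```text
t: 5.57
tcp_pos: [0.5994, 0.0798, 0.2595]
ee_rot: [[-1.0, -0.007, -0.003], [-0.007, 1.0, 0.0], [0.003, 0.0, -1.0]]
wrist_force: [0.1, -0.8, 0.5]
width: 0.0851
gripper_force: 0.0
```

Run:
```python
from h import *
np.set_printoptions(precision=4,suppress=True)
s=ctrl.observe();print(s['t'],s['tcp_pos'],s['joint_positions'])
p=read_camera('wrist');save(p,'w2.png')
for q,z in [('lock_nut_mid',.0745),('open_hex_top',.064),('open_post',0)]:
    for m in models.mark_of(p,q)[:4]: print(q,round(m['p'],2),np.round(m['position'],1),onz(p,m['position'],z,s))
```

```text
5.5667 [0.5994 0.0798 0.2595] [ 0.0093  0.1365  1.7765  0.0001  1.2314 -1.5681]
lock_nut_mid 0.78 [ 66.2 190.2] [ 0.5638 -0.0395  0.0745]
open_hex_top 0.79 [ 78.2 183.9] [ 0.5635 -0.0406  0.064 ]
open_hex_top 0.22 [103.4 174.3] [ 0.5587 -0.0267  0.064 ]
open_post 0.93 [141.1 157.7] [ 0.5622 -0.0398  0.    ]
open_post 0.36 [505.2 169.6] [0.5685 0.2015 0.    ]
```

View pics/w2.png

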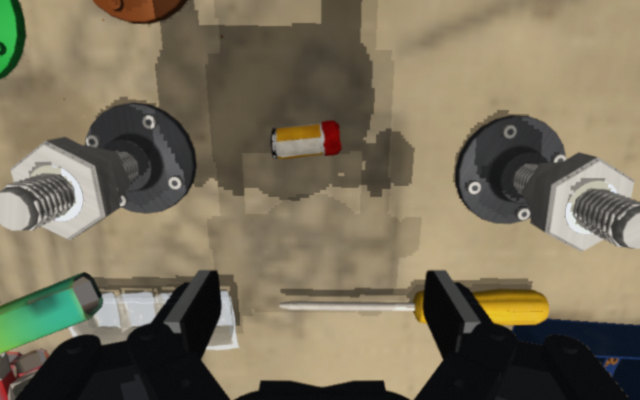

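Both posts are now clear: the left nut is at about (63,188) and the right at (592,200), with their feet at (143,157) and (513,168). I'll zoom in on each and measure.

Run:
```python
from h import *
a=cv2.imread('pics/w2.png')
L=cv2.resize(a[95:245,0:200],(800,600),interpolation=cv2.INTER_CUBIC)
R=cv2.resize(a[105:255,440:640],(800,600),interpolation=cv2.INTER_CUBIC)
cv2.imwrite('pics/c2.png',np.vstack([L[20:590],R[20:590]])[:, :][:1140])
M=np.hstack([cv2.resize(a[95:245,0:200],None,fx=2,fy=2),cv2.resize(a[105:255,440:640],None,fx=2,fy=2)])
l=cv2.resize(a[125:245,20:140],(400,400),interpolation=cv2.INTER_CUBIC);r=cv2.resize(a[135:255,515:635],(400,400),interpolation=cv2.INTER_CUBIC)
cv2.imwrite('pics/c3.png',np.hstack([l,r]))
```

```text
(no output)
```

View pics/c3.png

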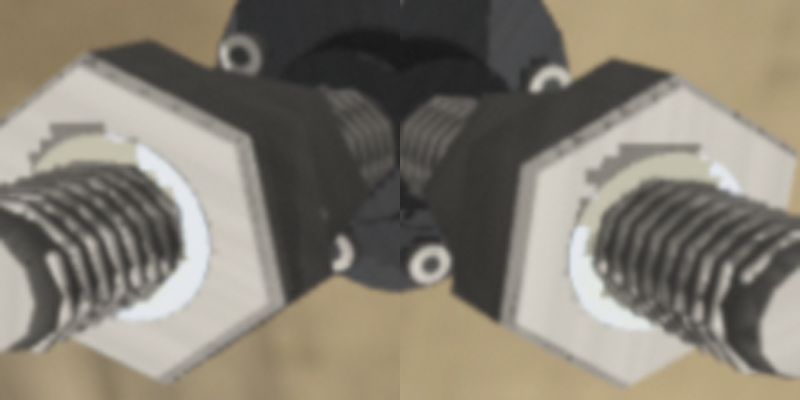

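Run:
```python
from h import *
from scipy.optimize import least_squares
np.set_printoptions(precision=2,suppress=True)
s=ctrl.observe();p=read_camera('wrist')
H={'L':[(45.5,142.1),(93.5,167),(104.9,215.9),(71,239.6)],'R':[(634.1,181.5),(599,158.4),(552.5,184.5),(545.9,231),(583.4,250.5)]}
S={'L':[(149,122),(175,184),(121,201),(92,141)],'R':[(511,131),(475,188),(524,214),(560,158)]}
g=p['image'].astype(float).min(2)
for k in 'LR':
    P=[]
    for u,v in S[k]:
        w=g[v-7:v+8,u-7:u+8];w=np.clip(w-110,0,None);yy,xx=np.mgrid[v-7:v+8,u-7:u+8]
        if w.sum()>0: u2,v2=(w*xx).sum()/w.sum(),(w*yy).sum()/w.sum()
        P.append(onz(p,(u2,v2),.025,s)[:2]*1e3)
    P=np.array(P);print(k,'screws',P.ravel(),'mid',(P[0]+P[2])/2,(P[1]+P[3])/2)
    for z in (.080,.0815,.083):
        Q=np.array([onz(p,c,z,s)[:2] for c in H[k]])*1e3
        def f(a,full=0):
            n=len(Q);ang=a[2]+np.arange(n)*np.pi/3*sg
            return (Q-a[:2]-a[3]*np.c_[np.cos(ang),np.sin(ang)]).ravel()
        best=None
        for sg in (1,-1):
            for y0 in np.arange(0,6.3,.5):
                r=least_squares(f,[*Q.mean(0),y0,23])
                if best is None or r.cost<best[0].cost: best=(r,sg)
        r=best[0];print(z,r.x,'cost',r.cost,'corner yaw mod60',np.degrees(r.x[2])%60)
```

```text
L screws [536.53 -18.45 573.19  -8.51 585.15 -42.61 547.48 -57.56] mid [560.84 -30.53] [560.34 -33.04]
0.08 [564.82 -41.    -3.1   23.09] cost 0.0965213892351666 corner yaw mod60 2.3482599154741024
0.0815 [564.38 -39.8    6.32 -22.86] cost 0.09461180274609839 corner yaw mod60 2.3482599135620035
0.083 [563.94 -38.61   3.18  22.63] cost 0.09272129515972635 corner yaw mod60 2.348259913115726
R screws [540.38 186.79 574.6  170.83 591.46 204.6  555.3  221.01] mid [565.92 195.69] [564.95 195.92]
0.08 [569.33 203.92   2.16  22.68] cost 0.5646977059568816 corner yaw mod60 3.5801469855919095
0.0815 [568.85 202.68   5.3  -22.45] cost 0.5535256836907758 corner yaw mod60 3.580146981856444
0.083 [568.36 201.44   5.3  -22.23] cost 0.5424652824097858 corner yaw mod60 3.5801469818875375
```

The left post (y≈-0.04) is the open one: its nut's apparent size and parallax put it about 2.5 mm higher than the right one. I'll go above it.

Emit:
carry_out(
  targets=[
    {"translation": [0,0,-0.025],"spin": -0.034},
    {"translation": [0,0,-0.03],"spin": 0},
    {"translation": [0.009,-0.03,0],"spin": 0},
    {"translation": [0.009,-0.03,0],"spin": 0},
    {"translation": [0.009,-0.03,0],"spin": 0},
    {"translation": [0.008,-0.028,0],"spin": 0},
    {"translation": [0,0,0.015],"spin": 0},
    {"translation": [0,0,0.015],"spin": 0},
  ],
)

```text
t: 6.48
tcp_pos: [0.5692, -0.0412, 0.2879]
ee_rot: [[-0.999, -0.038, 0.005], [-0.038, 0.999, -0.001], [-0.005, -0.001, -1.0]]
wrist_force: [-1.1, 0.9, 0.1]
width: 0.0854
gripper_force: 0.0
```

Emit:
carry_out(
  targets=[
    {"translation": [0,0,0],"spin": 0},
    {"translation": [0,0,0],"spin": 0},
    {"translation": [0,0,0],"spin": 0},
  ],
)

```text
t: 6.73
tcp_pos: [0.5694, -0.0392, 0.2869]
ee_rot: [[-0.999, -0.042, 0.001], [-0.042, 0.999, -0.0], [-0.001, -0.0, -1.0]]
wrist_force: [-0.6, 0.7, 0.2]
width: 0.0854
gripper_force: 0.0
```

Run:
```python
from h import *
np.set_printoptions(precision=4,suppress=True)
s=ctrl.observe();print(s['t'],s['tcp_pos'],s['joint_positions'],s['torque'])
p=read_camera('wrist')
g=p['image'].copy();S=lambda X:proj(p,X,s)
c=np.array([.564,-.0385])
a=np.radians(2.35+60*np.arange(6))
h=S(np.c_[c[0]+.0228*np.cos(a),c[1]+.0228*np.sin(a),np.full(6,.083)])
o=S(np.array([s['tcp_pos']+np.array(s['ee_rot'])@[0,0,d] for d in (.14,.155)]));print('grasp axis',o)
for q,z in [('lock_nut_mid',.0745),('open_post',0)]:
    for m in models.mark_of(p,q)[:2]: print(q,round(m['p'],2),np.round(m['position'],1),onz(p,m['position'],z,s))
print(h)
np.save('pics/h.npy',h)
x0,y0=200,200
im=cv2.resize(g[y0:400,x0:440],None,fx=3,fy=3,interpolation=cv2.INTER_CUBIC)
cv2.polylines(im,[np.int32((h-[x0,y0])*3)],True,(255,0,0),1)
cv2.imwrite('pics/w3.png',im[:,:,::-1])
```

```text
6.7333 [ 0.5694 -0.0392  0.2869] [-0.1992  0.0263  1.8439  0.      1.27   -1.8116] [0.0305 0.033  0.0082]
grasp axis [[322.2352 318.6623]
 [322.2083 295.9776]]
lock_nut_mid 0.6 [321.1 225.5] [ 0.5617 -0.0402  0.0745]
lock_nut_mid 0.59 [128.8  52.6] [ 0.4763 -0.1369  0.0745]
open_post 0.97 [323.1 190.1] [ 0.5624 -0.0389  0.    ]
open_post 0.78 [347.4  21.4] [ 0.4465 -0.0278  0.    ]
[[323.9798 274.0889]
 [360.7931 255.2543]
 [362.3678 215.2906]
 [324.2335 194.062 ]
 [285.9642 215.2101]
 [287.2858 255.1768]]
```

View pics/w3.png

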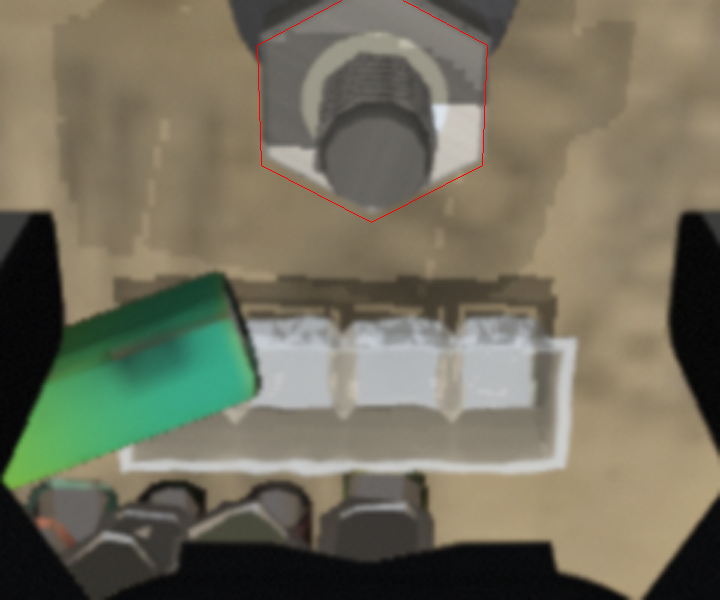

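The predicted hexagon (red) matches the nut outline to within about 1 mm, with the bottom vertex near (372,212) in the crop. I'll apply a small correction, then descend and grip.

Emit:
carry_out(
  targets=[
    {"translation": [0.0066,0.0013,0],"spin": 0},
    {"translation": [0,0,0.012],"spin": 0},
    {"translation": [0,0,0.012],"spin": 0},
    {"translation": [0,0,0.012],"spin": 0},
    {"translation": [0,0,0.012],"spin": 0},
    {"translation": [0,0,0.012],"spin": 0},
    {"translation": [0,0,0],"spin": 0},
    {"translation": [0,0,0],"spin": 0},
  ],
)

```text
t: 7.55
tcp_pos: [0.5621, -0.0384, 0.224]
ee_rot: [[-0.999, -0.041, -0.003], [-0.041, 0.999, 0.001], [0.003, 0.001, -1.0]]
wrist_force: [0.3, 0.1, -0.1]
width: 0.0854
gripper_force: 0.0
```

Emit:
carry_out(
  targets=[
    {"translation": [0,0,0],"spin": 0},
    {"translation": [0,0,0],"spin": 0},
    {"translation": [0,0,0],"spin": 0},
    {"translation": [0,0,0],"spin": 0},
    {"translation": [0,0,0],"spin": 0},
    {"translation": [0,0,0],"spin": 0},
    {"translation": [0,0,0],"spin": 0},
    {"translation": [0,0,0],"spin": 0},
  ],
  gripper=-0.3,
  grip_force=30,
)

```text
t: 8.22
tcp_pos: [0.563, -0.0383, 0.2267]
ee_rot: [[-0.999, -0.041, 0.001], [-0.041, 0.999, 0.001], [-0.001, 0.001, -1.0]]
wrist_force: [-1.3, 3.2, 6.6]
width: 0.0395
gripper_force: 32.5
```

Run:
```python
from h import *
np.set_printoptions(precision=4,suppress=True)
s=ctrl.observe()
for k in ('t','tcp_pos','joint_positions','torque','wrist_force','width','gripper_force','ee_rot'): print(k,s[k])
```

```text
t 8.2167
tcp_pos [ 0.563  -0.0383  0.2267]
joint_positions [-0.1999  0.088   1.8909  0.0009  1.1615 -1.8121]
torque [ 0.4484  0.259  -0.1428]
wrist_force [-1.2535  3.154   6.6291]
width 0.03954121405178668
gripper_force 32.53019128460437
ee_rot [[-0.9992 -0.041   0.0013]
 [-0.041   0.9992  0.0006]
 [-0.0013  0.0006 -1.    ]]
```

Emit:
carry_out(
  targets=[
    {"translation": [0,0,0],"spin": 0},
    {"translation": [0,0,0],"spin": 0},
    {"translation": [0,0,0.0001],"spin": 0.05},
    {"translation": [0,0,0.0001],"spin": 0.1},
    {"translation": [0,0,0.0001],"spin": 0.1},
  ],
  grip_force=90,
)

```text
t: 8.63
tcp_pos: [0.5631, -0.0383, 0.2267]
ee_rot: [[-0.977, 0.211, 0.001], [0.211, 0.977, -0.0], [-0.001, 0.0, -1.0]]
wrist_force: [-2.7, 1.6, 6.8]
width: 0.0389
gripper_force: 89.5
```

```bash
cat > o.py <<'E'
from h import *
np.set_printoptions(precision=4,suppress=True)
s=ctrl.observe();r=np.array(s['ee_rot'])
print('t',s['t'],'tcp',s['tcp_pos'],'q6',s['joint_positions'][5],'phi',np.degrees(np.arctan2(r[1,0],r[0,0])),'M',s['torque'],'F',s['wrist_force'],'tau6',s['tau'][5],s['width'],s['gripper_force'])
E
python3 o.py
```

```text
t 8.6333 tcp [ 0.5631 -0.0383  0.2267] q6 -1.5580647404229935 phi 167.8180773637975 M [0.4257 0.3694 0.1893] F [-2.7211  1.6458  6.7878] tau6 -0.8401790633797646 0.03893153662909082 89.48536142706871
```

Emit:
carry_out(
  targets=[
    {"translation": [0,0,0.0001],"spin": 0.12},
    {"translation": [0,0,0.0001],"spin": 0.12},
    {"translation": [0,0,0.0001],"spin": 0.12},
    {"translation": [0,0,0.0001],"spin": 0.12},
    {"translation": [0,0,0.0001],"spin": 0.12},
    {"translation": [0,0,0.0001],"spin": 0.12},
    {"translation": [0,0,0.0001],"spin": 0.12},
    {"translation": [0,0,0.0001],"spin": 0.12},
  ],
)

```text
t: 9.3
tcp_pos: [0.5629, -0.0386, 0.2258]
ee_rot: [[-0.387, 0.922, 0.0], [0.922, 0.387, -0.001], [-0.001, -0.0, -1.0]]
wrist_force: [-4.2, 1.0, 7.6]
width: 0.0389
gripper_force: 89.7
```

```bash
python3 o.py
```

```text
t 9.3 tcp [ 0.5629 -0.0386  0.2258] q6 -0.596970376908217 phi 112.75607282331873 M [0.1714 0.5166 0.1647] F [-4.2083  0.9551  7.6258] tau6 -1.0030977800488472 0.038926213954815894 89.67564445920289
```

Emit:
carry_out(
  targets=[
    {"translation": [0,0,0.0001],"spin": 0.12},
    {"translation": [0,0,0.0001],"spin": 0.12},
    {"translation": [0,0,0.0001],"spin": 0.12},
    {"translation": [0,0,0.0001],"spin": 0.12},
    {"translation": [0,0,0.0001],"spin": 0.12},
    {"translation": [0,0,0.0001],"spin": 0.12},
    {"translation": [0,0,0.0001],"spin": 0.12},
  ],
)

```text
t: 9.88
tcp_pos: [0.5626, -0.0386, 0.225]
ee_rot: [[0.428, 0.904, -0.001], [0.904, -0.428, -0.001], [-0.001, -0.001, -1.0]]
wrist_force: [-6.3, 1.1, 9.5]
width: 0.0385
gripper_force: 89.8
```

```bash
python3 o.py
```

```text
t 9.8833 tcp [ 0.5626 -0.0386  0.225 ] q6 0.24302886934879536 phi 64.63054632626212 M [0.1744 0.8379 0.1271] F [-6.345   1.0951  9.4881] tau6 -1.002608835697174 0.03848571825130874 89.80473738047294
```

Emit:
carry_out(
  targets=[
    {"translation": [0,0,0.0001],"spin": 0.1},
    {"translation": [0,0,0.0001],"spin": 0.1},
    {"translation": [0,0,0.0001],"spin": 0.1},
  ],
)

```text
t: 10.13
tcp_pos: [0.5625, -0.0386, 0.2247]
ee_rot: [[0.676, 0.737, -0.002], [0.737, -0.676, -0.001], [-0.002, -0.001, -1.0]]
wrist_force: [-6.1, 1.1, 10.2]
width: 0.0387
gripper_force: 89.9
```

```bash
python3 o.py
```

```text
t 10.1333 tcp [ 0.5625 -0.0386  0.2247] q6 0.5420462574702085 phi 47.49710696888024 M [0.2109 0.9567 0.1783] F [-6.1458  1.0963 10.1996] tau6 -0.8075090870261192 0.038693690205285076 89.85619137994945
```

Emit:
carry_out(
  targets=[
    {"translation": [0,0,0.0001],"spin": 0.06},
    {"translation": [0,0,0],"spin": 0.06},
  ],
)

```text
t: 10.3
tcp_pos: [0.5625, -0.0385, 0.2246]
ee_rot: [[0.758, 0.653, -0.002], [0.653, -0.758, -0.001], [-0.002, -0.001, -1.0]]
wrist_force: [-6.9, 1.0, 10.2]
width: 0.0387
gripper_force: 89.8
```

```bash
python3 o.py
```

```text
t 10.3 tcp [ 0.5625 -0.0385  0.2246] q6 0.6601474114834727 phi 40.73315895896608 M [0.2134 0.9212 0.215 ] F [-6.896   1.0488 10.2098] tau6 -0.3954287990927696 0.03874447683899325 89.8435386212077
```

Emit:
carry_out(
  targets=[
    {"translation": [0,0,0.0001],"spin": 0.06},
    {"translation": [0,0,0],"spin": 0.06},
  ],
)

```text
t: 10.47
tcp_pos: [0.5625, -0.0385, 0.2245]
ee_rot: [[0.83, 0.557, -0.002], [0.557, -0.83, -0.0], [-0.002, -0.001, -1.0]]
wrist_force: [-7.1, 2.1, 9.2]
width: 0.0392
gripper_force: 89.9
```

```bash
python3 o.py
```

```text
t 10.4667 tcp [ 0.5625 -0.0385  0.2245] q6 0.7800588006964513 phi 33.86154863210404 M [0.2023 0.967  0.1388] F [-7.0805  2.0787  9.1922] tau6 -0.4180559981614351 0.039227644896869536 89.85296136816032
```

Emit:
carry_out(
  targets=[
    {"translation": [0,0,0.0001],"spin": 0.06},
    {"translation": [0,0,0],"spin": 0.06},
  ],
)

```text
t: 10.63
tcp_pos: [0.5624, -0.0384, 0.2243]
ee_rot: [[0.891, 0.454, -0.002], [0.454, -0.891, -0.0], [-0.002, -0.001, -1.0]]
wrist_force: [-6.1, 1.3, 9.7]
width: 0.0389
gripper_force: 89.9
```

```bash
python3 o.py
```

```text
t 10.6333 tcp [ 0.5624 -0.0384  0.2243] q6 0.900062801722768 phi 26.98728980209771 M [0.2912 0.9799 0.1582] F [-6.1463  1.3454  9.6814] tau6 -0.41856419295072556 0.03891700272147867 89.86534766270779
```

Emit:
carry_out(
  targets=[
    {"translation": [0,0,0.0001],"spin": 0.06},
    {"translation": [0,0,0],"spin": 0.06},
  ],
)

```text
t: 10.8
tcp_pos: [0.5624, -0.0384, 0.2242]
ee_rot: [[0.939, 0.344, -0.002], [0.344, -0.939, -0.0], [-0.002, -0.001, -1.0]]
wrist_force: [-6.8, 2.5, 9.8]
width: 0.0388
gripper_force: 89.9
```

```bash
python3 o.py
```

```text
t 10.8 tcp [ 0.5624 -0.0384  0.2242] q6 1.0201081725348684 phi 20.109250803327527 M [0.3174 0.9684 0.117 ] F [-6.759   2.4724  9.7523] tau6 -0.4187961481511593 0.0388241030913279 89.87882471876219
```

Emit:
carry_out(
  targets=[
    {"translation": [0,0,0.0001],"spin": 0.06},
    {"translation": [0,0,0],"spin": 0.06},
  ],
)

```text
t: 10.97
tcp_pos: [0.5624, -0.0384, 0.2241]
ee_rot: [[0.973, 0.229, -0.002], [0.229, -0.973, -0.0], [-0.002, -0.0, -1.0]]
wrist_force: [-6.2, 2.7, 9.7]
width: 0.0388
gripper_force: 89.9
```

```bash
python3 o.py
```

```text
t 10.9667 tcp [ 0.5624 -0.0384  0.2241] q6 1.1400604162018735 phi 13.234165702202906 M [0.3362 1.0326 0.1816] F [-6.2468  2.7473  9.6516] tau6 -0.41914137080311775 0.038778855288491655 89.89275893429294
```

Emit:
carry_out(
  targets=[
    {"translation": [0,0,0.0001],"spin": 0.06},
    {"translation": [0,0,0],"spin": 0.06},
  ],
)

```text
t: 11.13
tcp_pos: [0.5624, -0.0383, 0.224]
ee_rot: [[0.994, 0.111, -0.002], [0.111, -0.994, 0.0], [-0.002, -0.0, -1.0]]
wrist_force: [-7.2, 3.1, 9.4]
width: 0.0388
gripper_force: 89.9
```

```bash
python3 o.py
```

```text
t 11.1333 tcp [ 0.5624 -0.0383  0.224 ] q6 1.2600748286844488 phi 6.356808706014813 M [0.3031 0.9852 0.1388] F [-7.2457  3.0927  9.4218] tau6 -0.4194305744022131 0.03880743024054968 89.90592666668817
```

Emit:
carry_out(
  targets=[
    {"translation": [0,0,0.0001],"spin": 0.06},
    {"translation": [0,0,0],"spin": 0.06},
  ],
)

```text
t: 11.3
tcp_pos: [0.5624, -0.0382, 0.2239]
ee_rot: [[1.0, -0.009, -0.002], [-0.009, -1.0, 0.0], [-0.002, -0.0, -1.0]]
wrist_force: [-6.0, 3.9, 9.9]
width: 0.0387
gripper_force: 89.9
```

```bash
python3 o.py
```

```text
t 11.3 tcp [ 0.5624 -0.0382  0.2239] q6 1.3800404048003394 phi -0.5141300750179155 M [0.41   1.0171 0.1659] F [-5.9567  3.9126  9.9496] tau6 -0.4196845181286335 0.03869697847393936 89.91558734094724
```

Emit:
carry_out(
  targets=[
    {"translation": [0,0,0.0001],"spin": 0.06},
    {"translation": [0,0,0],"spin": 0.06},
  ],
)

```text
t: 11.47
tcp_pos: [0.5624, -0.0382, 0.2238]
ee_rot: [[0.992, -0.129, -0.002], [-0.129, -0.992, 0.0], [-0.002, -0.0, -1.0]]
wrist_force: [-6.1, 2.9, 8.8]
width: 0.0384
gripper_force: 89.9
```

```bash
python3 o.py
```

```text
t 11.4667 tcp [ 0.5624 -0.0382  0.2238] q6 1.5000612160749016 phi -7.39272621216289 M [0.4446 0.9484 0.1751] F [-6.1466  2.9408  8.7527] tau6 -0.42000437155365944 0.038446527069283504 89.92042115307413
```

Emit:
carry_out(
  targets=[
    {"translation": [0,0,0.0001],"spin": 0.06},
    {"translation": [0,0,0],"spin": 0.06},
  ],
)

```text
t: 11.63
tcp_pos: [0.5624, -0.0381, 0.2237]
ee_rot: [[0.969, -0.246, -0.002], [-0.246, -0.969, 0.0], [-0.002, 0.0, -1.0]]
wrist_force: [-6.3, 3.6, 10.1]
width: 0.0387
gripper_force: 90.0
```

```bash
python3 o.py
```

```text
t 11.6333 tcp [ 0.5624 -0.0381  0.2237] q6 1.619990894190974 phi -14.261795139554016 M [0.5231 1.0347 0.2496] F [-6.3223  3.5709 10.0917] tau6 -0.3631279058754444 0.038655642821272505 90.01235624193214
```

Emit:
carry_out(
  targets=[
    {"translation": [0,0,0.0001],"spin": 0.06},
    {"translation": [0,0,0],"spin": 0.06},
  ],
)

```text
t: 11.8
tcp_pos: [0.5624, -0.0381, 0.2238]
ee_rot: [[0.933, -0.36, -0.002], [-0.36, -0.933, 0.0], [-0.002, 0.001, -1.0]]
wrist_force: [-6.7, 3.8, 11.2]
width: 0.0386
gripper_force: 90.2
```

```bash
python3 o.py
```

```text
t 11.8 tcp [ 0.5624 -0.0381  0.2238] q6 1.7391440338024604 phi -21.078795038889417 M [0.541  1.1308 0.5886] F [-6.688   3.7771 11.1715] tau6 0.02896754303947091 0.038604196969450395 90.16036848071963
```

Contact has been made and the moment reads about 0.59. I'll hold and average a few readings.

Emit:
carry_out(
  targets=[
    {"translation": [0,0,0],"spin": 0},
  ],
)

```text
t: 11.88
tcp_pos: [0.5624, -0.0381, 0.2238]
ee_rot: [[0.933, -0.359, -0.003], [-0.359, -0.933, 0.0], [-0.002, 0.0, -1.0]]
wrist_force: [-7.6, 3.4, 11.2]
width: 0.039
gripper_force: 90.2
```

```bash
python3 o.py
python3 - <<'E'
from h import *
M=[]
for i in range(6):
    read_camera('wrist');s=ctrl.observe();M.append(s['torque'][2])
print(np.round(M,3),np.mean(M),s['t'],s['tau'][5])
E
```

```text
t 11.8833 tcp [ 0.5624 -0.0381  0.2238] q6 1.7384439304790433 phi -21.03893391442306 M [0.5472 1.1215 0.2377] F [-7.5809  3.4063 11.2066] tau6 0.6426752172410488 0.03895111147772134 90.17876012949273
[0.19  0.219 0.215 0.216 0.239 0.218] 0.216265100091008 12.1833 0.2208379190415144
```

Emit:
carry_out(
  targets=[
    {"translation": [0,0,0],"spin": 0.02},
    {"translation": [0,0,0],"spin": 0.02},
  ],
)

```text
t: 12.35
tcp_pos: [0.5625, -0.038, 0.2239]
ee_rot: [[0.919, -0.394, -0.002], [-0.394, -0.919, 0.0], [-0.002, 0.001, -1.0]]
wrist_force: [-7.3, 4.6, 11.2]
width: 0.0389
gripper_force: 90.2
```

```bash
python3 o.py
```

```text
t 12.35 tcp [ 0.5625 -0.038   0.2239] q6 1.776717892223971 phi -23.22172056767438 M [0.6328 1.1538 0.5816] F [-7.3174  4.555  11.1531] tau6 0.5045609548687935 0.03892503534386901 90.1919572474435
```

Emit:
carry_out(
  targets=[
    {"translation": [0,0,0],"spin": 0},
  ],
)

```text
t: 12.43
tcp_pos: [0.5624, -0.038, 0.2239]
ee_rot: [[0.919, -0.394, -0.002], [-0.394, -0.919, 0.0], [-0.002, 0.001, -1.0]]
wrist_force: [-7.5, 3.7, 11.3]
width: 0.0387
gripper_force: 90.2
```

```bash
python3 o.py
```

```text
t 12.4333 tcp [ 0.5624 -0.038   0.2239] q6 1.776849034149306 phi -23.232369481047577 M [0.5258 1.1363 0.4783] F [-7.4987  3.6857 11.3225] tau6 0.575325284153223 0.03872795021624685 90.1844851509668
```

Emit:
carry_out(
  targets=[
    {"translation": [0,0,0],"spin": 0.02},
    {"translation": [0,0,0],"spin": 0.02},
  ],
)

```text
t: 12.6
tcp_pos: [0.5624, -0.038, 0.2239]
ee_rot: [[0.903, -0.43, -0.003], [-0.43, -0.903, 0.0], [-0.002, 0.001, -1.0]]
wrist_force: [-7.7, 4.1, 11.6]
width: 0.0387
gripper_force: 90.2
```

```bash
python3 o.py
```

```text
t 12.6 tcp [ 0.5624 -0.038   0.2239] q6 1.816472892599142 phi -25.494176543908996 M [0.5983 1.1105 0.8205] F [-7.6516  4.0558 11.6332] tau6 0.6208799220621586 0.0386641133428079 90.20777389174327
```

Emit:
carry_out(
  targets=[
    {"translation": [0,0,0],"spin": 0},
    {"translation": [0,0,0],"spin": 0},
  ],
)

```text
t: 12.77
tcp_pos: [0.5624, -0.038, 0.2239]
ee_rot: [[0.903, -0.43, -0.003], [-0.43, -0.903, 0.0], [-0.002, 0.001, -1.0]]
wrist_force: [-7.2, 4.3, 11.2]
width: 0.0384
gripper_force: 90.2
```

```bash
python3 o.py
```

```text
t 12.7667 tcp [ 0.5624 -0.038   0.2239] q6 1.8158343425694086 phi -25.460633229640838 M [0.5921 1.1813 0.6253] F [-7.2494  4.3289 11.2471] tau6 0.6719659455120564 0.038370015195193154 90.21839362336323
```

Run:
```python
from h import *
M=[];T=[]
for i in range(6):
    read_camera('wrist');s=ctrl.observe();M.append(s['torque'][2]);T.append(s['tau'][5])
print(np.round(M,3),np.mean(M),s['t'],np.round(T,3))
```

```text
[0.654 0.661 0.62  0.686 0.631 0.626] 0.6462308480262343 13.0667 [0.666 0.665 0.665 0.665 0.665 0.665]
```

Holding steady at about 0.65 N m, so the nut is locked. I'll let go and retreat.

Emit:
carry_out(
  targets=[
    {"translation": [0,0,0],"spin": 0},
    {"translation": [0,0,0],"spin": 0},
    {"translation": [0,0,0],"spin": 0},
    {"translation": [0,0,0],"spin": 0},
    {"translation": [0,0,0],"spin": 0},
    {"translation": [0,0,0],"spin": 0},
    {"translation": [0,0,0],"spin": 0},
    {"translation": [0,0,0],"spin": 0},
  ],
  gripper=1,
)

```text
t: 13.73
tcp_pos: [0.5627, -0.0385, 0.2225]
ee_rot: [[0.902, -0.432, -0.0], [-0.432, -0.902, -0.0], [-0.0, 0.0, -1.0]]
wrist_force: [-0.3, -0.1, 0.1]
width: 0.0853
gripper_force: 0.0
```

Emit:
carry_out(
  targets=[
    {"translation": [0,0,-0.01],"spin": 0},
    {"translation": [0,0,-0.015],"spin": 0},
    {"translation": [0,0,-0.015],"spin": 0},
    {"translation": [0,0,-0.02],"spin": 0},
    {"translation": [0,0,-0.02],"spin": 0},
    {"translation": [0,0,-0.02],"spin": 0},
    {"translation": [0,0,0],"spin": 0},
    {"translation": [0,0,0],"spin": 0},
  ],
)

```text
t: 14.4
tcp_pos: [0.5631, -0.0386, 0.3248]
ee_rot: [[0.902, -0.432, 0.004], [-0.432, -0.902, -0.001], [0.004, -0.001, -1.0]]
wrist_force: [0.1, 0.0, -0.1]
width: 0.0853
gripper_force: 0.0
```

```bash
python3 o.py
python3 - <<'E'
from h import *
s=ctrl.observe();p=read_camera('wrist');save(p,'w4.png')
E
```

```text
t 14.4 tcp [ 0.5631 -0.0386  0.3248] q6 1.817778970618065 phi -25.621544357475948 M [0.0315 0.0646 0.0248] F [ 0.0733  0.0291 -0.1292] tau6 2.4024432150326902e-05 0.08534909336650531 0.0
```

View pics/w4.png

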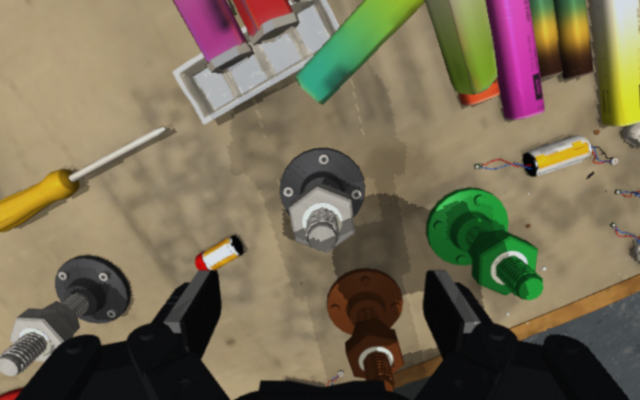

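The gripper is clear of the locked rest at (322,215), the bystanders are undisturbed, and the nut is let go. I'll hand the job in.

```bash
python3 -c "
from station import ctrl
print(ctrl.job_done())"
```

```text
the job is handed in; nothing more can be done
None
```

The lock nut on the open rest (the left-hand one in the close-up, y ≈ -0.04 m) is turned down onto its small nut and tightened; the wrist read a steady 0.65 N m, with one brief 0.82 N m reading while turning. I then released it and backed off, the other rest and the loose items were not touched, and the job was handed in at about 14.5 s.

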